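Finish the shielding wall in staggered courses

TASK

Finish the little two-course shielding wall. Slide one of the two loose full-size bricks along the channel floor from its open end, past the spring catch, until it butts against the brick already there and the catch clicks shut behind it; then, on top, lay the other full brick across the joint between the two lower bricks and the loose half brick after it at the catch end, each butted snugly against its neighbour and flush with the bricks below, so that no joint stands over another. Set the bricks down rather than dropping them, and leave everything else on the bench where it is.

Things in the scene. Friction and masses are not known exactly. Their poses are not given: they have to be found in the camera images.
- channel: dark steel channel fixed to the bench, for the wall. Origin on the bench under the middle of the finished wall; own x along the channel towards its closed end, z up. Floor 8 mm above the bench, x -240 to +90 mm, 66 mm wide. Rails (tops 16 mm above the bench) 48 mm apart from x -118 to +90 mm; from x -143 to -118 they flare to a mouth 67 mm wide; the floor before that is bare.
- set_down (a point): point on the channel's bare floor outside the mouth, at channel x = -190 mm, y = 0, 8 mm above the bench: a brick centred here, long side along the channel, can be slid in towards channel +x
- end_plate (a point): foot of the inner face of the upright end plate at the closed end (channel x = +90 mm, y = 0, z = 8 mm); the plate is 88 mm high above the bench and 8 mm thick
- seam (a point): middle of the finished wall on top of the lower course (channel x = 0, y = 0, z = 48 mm), where the two lower bricks meet. Finished, the centres are, lower course: x +45 (laid) and -45 mm, 28 mm above the bench; upper course: x +67.5 (laid half), 0 (full brick) and -67.5 mm (loose half), 68 mm above the bench; all y = 0
- catch (a joint): brass spring catch on the channel's -y side, x -120 to -92 mm: 0 sprung out (shut), up to 9 mm pushed aside. Nose 7.5 mm into the channel, top 16.5 mm above the bench, sloped to the open end: a brick sliding in wedges it aside (2 to 6 N). Its square back, x -92 mm, then holds the brick with 2 mm play. Housing out to y -67 mm, 18 mm high: keep fingers above rails and housing.
- catch_nose (a point): the tip of the catch's nose, 12.5 mm above the bench
- brick_a_center (a point): loose white plastic shielding brick, 90 x 45 x 40 mm (own x long, y wide, z high), about 0.24 kg, lying flat on the bench near the robot's side of the channel; the point is its centre, 20 mm up. The same as brick_b: either may be used for either place
- brick_b_center (a point): the other loose white plastic shielding brick, 90 x 45 x 40 mm (own x long, y wide, z high), about 0.24 kg; the point is its centre, 20 mm up
- half_center (a point): loose white plastic half brick, 45 x 45 x 40 mm high, about 0.12 kg, lying flat on the bench; the point is its centre, 20 mm up
- laid_brick_center (a point): full brick (90 x 45 x 40 mm, loose) already in the channel against the end plate, its long side along the channel; the point is its centre
- laid_half_center (a point): half brick (45 x 45 x 40 mm, loose) already on top of it against the end plate; the point is its centre
- slip_center (a point): not needed, leave alone: thin white plastic slip, 90 x 45 x only 16 mm high, lying among the loose bricks; the point is its centre, 8 mm up
- pot: not needed, leave alone: small steel sample pot, 40 mm across, 55 mm high, behind the wall (on its side away from the robot); origin at the centre of its underside
- reagent: not needed, leave alone: clear bottle with a blue cap, 72 mm across, 130 mm high; origin at the centre of its underside
- amber: not needed, leave alone: amber jar, 52 mm across, 90 mm high; origin at the centre of its underside
- beaker: not needed, leave alone: glass beaker, 68 mm across, 80 mm high; origin at the centre of its underside
- spatula_grip (a point): not needed, leave alone: narrow flat steel lab spatula lying on the bench, 165 mm long; the point is on its handle
Things that resemble listed ones, but are neither listed nor needed, are in the scene too. What is shaped like the part that bears brick_a_center but pink is not meant.

How it is judged:
On the way, in this order (a step that is already met when the one before it is completed fails the run):
1. a full brick, sliding flat on the channel floor, pushes the catch aside (value of joint catch above 0.003 m and ((x of brick_a_center in the frame of channel between -0.139 and -0.041 m and y of brick_a_center in the frame of channel between -0.006 and 0.006 m and z of brick_a_center in the frame of channel between 0.025 and 0.031 m) or (x of brick_b_center in the frame of channel between -0.139 and -0.041 m and y of brick_b_center in the frame of channel between -0.006 and 0.006 m and z of brick_b_center in the frame of channel between 0.025 and 0.031 m))).
2. that brick is home against the laid brick and the catch has sprung shut behind it (value of joint catch below 0.0015 m and ((x of brick_a_center in the frame of channel between -0.049 and -0.041 m and y of brick_a_center in the frame of channel between -0.005 and 0.005 m and z of brick_a_center in the frame of channel between 0.025 and 0.031 m and angle between the x axis of brick_a_center and the x axis of channel, either way round below 0.07 rad and angle between brick_a_center's own z axis and vertical below 0.05 rad) or (x of brick_b_center in the frame of channel between -0.049 and -0.041 m and y of brick_b_center in the frame of channel between -0.005 and 0.005 m and z of brick_b_center in the frame of channel between 0.025 and 0.031 m and angle between the x axis of brick_b_center and the x axis of channel, either way round below 0.07 rad and angle between brick_b_center's own z axis and vertical below 0.05 rad))), for 0.2 s.
At the end, for the whole second after the job is handed in: Catch shut (1.5 mm) behind a full brick at x -45 (4 mm) in the channel; other full brick on top at x 0 (7 mm), half at -67.5 (9 mm), gaps under 5 mm; laid brick and half in place (4, 5 mm). All within 5 mm sideways, 3 mm in height, level 0.05 rad, square 0.07 rad, at rest (value of joint catch below 0.0015 m and (((x of brick_a_center in the frame of channel between -0.049 and -0.041 m and y of brick_a_center in the frame of channel between -0.005 and 0.005 m and z of brick_a_center in the frame of channel between 0.025 and 0.031 m and angle between the x axis of brick_a_center and the x axis of channel, either way round below 0.07 rad and angle between brick_a_center's own z axis and vertical below 0.05 rad) and (x of brick_b_center in the frame of channel between -0.007 and 0.007 m and y of brick_b_center in the frame of channel between -0.005 and 0.005 m and z of brick_b_center in the frame of channel between 0.065 and 0.071 m and angle between the x axis of brick_b_center and the x axis of channel, either way round below 0.07 rad and angle between brick_b_center's own z axis and vertical below 0.05 rad and horizontal distance between brick_b_center and laid_half_center below 0.0725 m and horizontal distance between brick_b_center and half_center below 0.0725 m)) or ((x of brick_b_center in the frame of channel between -0.049 and -0.041 m and y of brick_b_center in the frame of channel between -0.005 and 0.005 m and z of brick_b_center in the frame of channel between 0.025 and 0.031 m and angle between the x axis of brick_b_center and the x axis of channel, either way round below 0.07 rad and angle between brick_b_center's own z axis and vertical below 0.05 rad) and (x of brick_a_center in the frame of channel between -0.007 and 0.007 m and y of brick_a_center in the frame of channel between -0.005 and 0.005 m and z of brick_a_center in the frame of channel between 0.065 and 0.071 m and angle between the x axis of brick_a_center and the x axis of channel, either way round below 0.07 rad and angle between brick_a_center's own z axis and vertical below 0.05 rad and horizontal distance between brick_a_center and laid_half_center below 0.0725 m and horizontal distance between brick_a_center and half_center below 0.0725 m))) and x of half_center in the frame of channel between -0.0765 and -0.0585 m and y of half_center in the frame of channel between -0.005 and 0.005 m and z of half_center in the frame of channel between 0.065 and 0.071 m and (angle between the x axis of half_center and the x axis of channel, either way round below 0.07 rad or angle between the y axis of half_center and the x axis of channel, either way round below 0.07 rad) and angle between each of half_center, laid_brick_center, laid_half_center's own z axis and vertical below 0.05 rad and x of laid_brick_center in the frame of channel between 0.041 and 0.049 m and y of laid_brick_center in the frame of channel between -0.005 and 0.005 m and z of laid_brick_center in the frame of channel between 0.025 and 0.031 m and angle between the x axis of laid_brick_center and the x axis of channel, either way round below 0.07 rad and x of laid_half_center in the frame of channel between 0.0625 and 0.0725 m and y of laid_half_center in the frame of channel between -0.005 and 0.005 m and z of laid_half_center in the frame of channel between 0.065 and 0.071 m and (angle between the x axis of laid_half_center and the x axis of channel, either way round below 0.07 rad or angle between the y axis of laid_half_center and the x axis of channel, either way round below 0.07 rad) and linear speed of each of brick_a, brick_b, half, laid_brick, laid_half below 0.01 m/s); the robot touches nothing.
It fails at once if a brick is dropped (falls freely by some 15 mm or more) ((linear speed of brick_a above 0.55 m/s and contact force between the fingers and brick_a below 0.05 N) or (linear speed of brick_b above 0.55 m/s and contact force between the fingers and brick_b below 0.05 N) or (linear speed of half above 0.55 m/s and contact force between the fingers and half below 0.05 N)).
It fails at once if something else on the bench (slip, sample pot, bottle, jar, beaker, spatula) is moved by more than 25 mm (distance of any of slip_center, pot, reagent, amber, spatula_grip, beaker from where it was at the start of the episode above 0.025 m).
It also fails if it takes over 67 s, if anything falls off the work surface, if the arm or the gripper's body presses on something with over 40 N, if the wrist force passes 120 N, or if a joint passes its speed limit or range.

ROBOT

A 6-joint arm with a two-finger parallel gripper is mounted at the origin on the work surface. World frame = base frame: x ahead of the robot, y to its left, z up, the work surface at z = 0. Lengths are in m, angles in rad, forces in N, time in s.
With the tool pointing down it reaches from about 0.35 to 0.775 m from the base axis. Payload 7.3 kg.
Tool frame: the origin (TCP) lies on the centre line of the jaws, within the pads' length; the fingertips stand 19 mm ahead of it and the grasp point (between the pads) is the TCP (finger_overhang is the distance from the TCP to the fingertips, in m); z points along the fingers, y is the line along which they close (so a half turn about z gives the same grasp; the last joint's range is limited). The gripper opens to 92 mm and grips with 3 to 60 N. Pads are 19 mm wide; open, the fingers measure 130 mm over their backs; the gripper's body (75 mm by 190 mm) begins 47 mm behind the grasp point.
Start: joints at [0.979, 0.342, 1.524, -0, 1.275, -0.146], TCP at [0.226, 0.474, 0.246] pointing down, gripper open.
Joint ranges: [-2.53, 2.53], [-0.77, 2.02], [0.04, 2.7], [-1, 4.14], [0.28, 2.66], [-3.11, 3.11]. Speed limits (rad/s): [2.57, 2.57, 3.14, 3.14, 3.14, 3.14].

INTERFACE

Orientations are given as a unit quaternion [x, y, z, w].
In Python, from cell import state, read_camera, finish_job, finger_overhang gives the robot as it stands. The module is installed in compiled form; this text tells all that it offers.
- The arm moves only by the tool arm_command, never from a script. Its argument "deltas" is a list of rows, each a list of 5 numbers: the closure, from 0 (fully open) to 1 (shut), then the shift along the tool's x, y, z in m, then the turn about the tool's z in rad. A call has 1 to 20 rows; each row shifts and turns the commanded pose from where the row before left it, along the tool's axes as they then stand; what a row does not reach is not made up. A row lasts 1/10 s, in which the tool goes at most 50 mm and 8.59 degrees, less where a joint would pass 70% of its speed; a pose out of reach is approached as far as the arm can. A call with a gripper value outside its range is refused whole. The fingers move at their own pace and stop on an object; "newtons" is the grip in N (left out, the last holds). Time passes only in rows, so rows that do not move let the fingers close. It gives the time, the measured TCP pose, the force, the opening and the grip force at its end, in the units of the state.
- state(): the state, without advancing time (a new reading comes with each control period).
- read_camera(name): name is "scene" or "side" or "wrist"; returns a dict with "frame" (420x560x3 uint8, blue, green, red), "K" (3x3 intrinsics, pixels), "D" ([k1, k2, p1, p2, k3] as OpenCV has them; the pictures are not rectified), "xyz" and "orientation" of the camera in the world; the wrist camera has in their place "mount" (4x4, takes a point from camera to tool coordinates, whose origin is the TCP and whose axes are the flange's). Camera axes: x right, y down, z forward; pixel columns grow to the right and rows downward; lengths in m; the calibration is good to about 2 mm. A picture is of the moment at which its call begins: read the wrist's pose just before it. There is no depth.
- finish_job(): hands the job in; it is judged then, once.
The state is a dict: "clock": time; "qpos": joint angles; "qd": joint speeds; "joint_torque": joint torques, N m; "ee_pos": TCP position; "tcp_rot": TCP orientation; "force": force on the tool from outside, world axes, zero at the start; "ft_torque": the same for the moment, N m; "width": opening from 0.0 (shut) to 1.0 (fully open); "finger_force": force on a finger pad.
Only numpy, scipy, OpenCV 4.12 (cv2) and the standard library are available. Lean on these libraries where they do the work, as an engineer would, in place of code of your own. Each camera call takes 0.05 s, during which the arm holds its last target. There are 200 camera calls.

## Working session

There is one attempt and no reset: what is moved stays moved. The work goes in short steps, Python scripts to look and compute and a tool call to move; the robot and the scene stay as the last step left them, time stands still between calls to the robot, and variables do not carry over. Pictures are saved under pics/ and viewed, at most 10 in all, crops included, and the job is handed in when it is done.

Besides the shell and the picture viewer there is one more tool, called as name(argument=value, ...), one argument or row to a line, values as JSON. arm_command: Moves the arm, as the interface text tells. Its arguments: {"type":"object","properties":{"deltas":{"type":"array"},"newtons":{"type":"number"}},"required":["deltas"]}

```bash
mkdir -p pics
cat > h.py <<'E'
import numpy as np, cv2
from scipy.spatial.transform import Rotation as R
from cell import state, read_camera
def cam(name):
    s=state(); c=read_camera(name)
    if 'mount' in c:
        T=np.eye(4); T[:3,:3]=R.from_quat(s['tcp_rot']).as_matrix(); T[:3,3]=s['ee_pos']
        T=T@np.array(c['mount'])
    else:
        T=np.eye(4); T[:3,:3]=R.from_quat(c['orientation']).as_matrix(); T[:3,3]=c['xyz']
    return c['frame'],np.array(c['K']),np.array(c['D']),T
def toplane(uv,K,D,T,z):
    n=cv2.undistortPoints(np.array(uv,float).reshape(-1,1,2),K,D).reshape(-1,2)
    d=np.c_[n,np.ones(len(n))]@T[:3,:3].T
    return T[:3,3]+d*((z-T[2,3])/d[:,2])[:,None]
def proj(P,K,D,T):
    Q=(np.array(P,float)-T[:3,3])@T[:3,:3]
    return cv2.projectPoints(Q,np.zeros(3),np.zeros(3),K,D)[0].reshape(-1,2)
E
python3 - <<'E'
from h import *
import pickle
o={}
for n in('scene','side','wrist'):
    o[n]=cam(n); print(n,o[n][3].round(3).tolist()); cv2.imwrite(f'pics/{n}0.png',o[n][0])
print(o['scene'][1],o['wrist'][1])
pickle.dump(o,open('c0.pkl','wb'))
s=state();print(s)
E
```

```text
scene [[0.871, 0.289, -0.398, 1.051], [0.492, -0.505, 0.709, -1.001], [0.003, -0.813, -0.582, 0.857], [0.0, 0.0, 0.0, 1.0]]
side [[-0.999, -0.018, 0.032, 0.45], [-0.036, 0.676, -0.736, 0.865], [-0.008, -0.736, -0.677, 0.931], [0.0, 0.0, 0.0, 1.0]]
wrist [[0.431, 0.872, 0.232, 0.163], [0.902, -0.416, -0.113, 0.504], [-0.002, 0.259, -0.966, 0.383], [0.0, 0.0, 0.0, 1.0]]
[[469.28798904   0.         284.03191057]
 [  0.         469.28798904 208.02882314]
 [  0.           0.           1.        ]] [[296.49993005   0.         278.02084096]
 [  0.         296.49993005 209.26570833]
 [  0.           0.           1.        ]]
{'clock': 0.15, 'qpos': array([ 9.78994267e-01,  3.42522073e-01,  1.52475894e+00, -3.65442539e-05,
        1.27542954e+00, -1.46020340e-01]), 'qd': array([ 0.00152102, -0.00177337, -0.00217205, -0.0003802 ,  0.00021205,
        0.00038787]), 'joint_torque': array([ 9.05981742e-04, -4.31469834e+01, -2.44352317e+01,  7.16361799e-02,
        5.38772426e-02, -1.15022140e-04]), 'ee_pos': array([0.22620335, 0.47346142, 0.24523918]), 'tcp_rot': array([ 2.21044658e-01,  9.75263527e-01, -5.27646427e-04, -1.85255353e-04]), 'force': array([-0.1542403 ,  0.70406894, -0.33952955]), 'ft_torque': array([0.04331989, 0.02935921, 0.00903195]), 'finger_force': 0.0, 'width': 0.9972068521334407}
```

View pics/scene0.png

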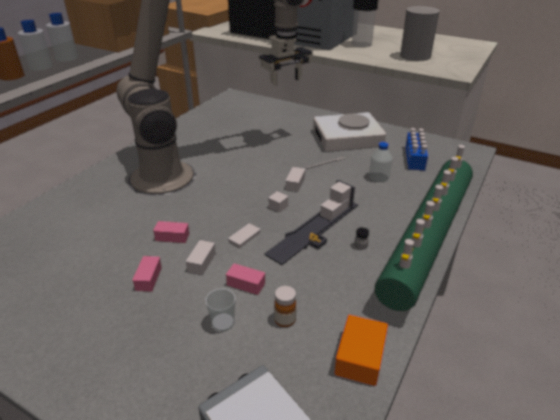

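View pics/side0.png

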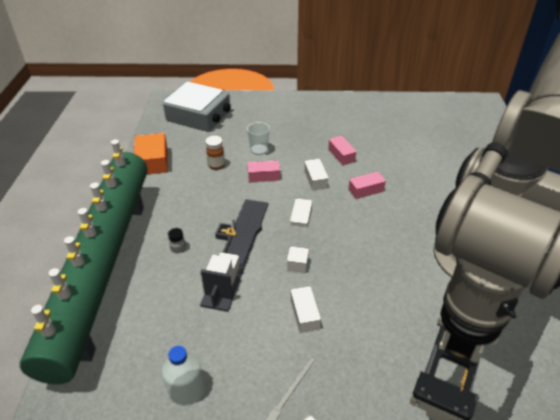

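Side view: white full bricks at (305,308) and (316,173), half at (298,259), thin slip at (301,212). The pink lookalikes are at (264,171), (342,150) and (367,185). The channel runs (220,295)→(252,205), with the catch at (228,231). In the scene view the full bricks are at (295,178) and (201,256), the half at (278,200) and the slip at (245,235). I choose the two thick white full bricks and the white half.

Run:
```python
from h import *
import pickle
o=pickle.load(open('c0.pkl','rb'))
f,K,D,T=o['side']
hsv=cv2.cvtColor(f,cv2.COLOR_BGR2HSV)
for p,z in(((305,303),.04),((298,254),.04),((301,210),.016),((315,168),.04),((223,264),.088)):
    print(p,hsv[p[1],p[0]],toplane([p],K,D,T,z).round(3))
m=((hsv[...,1]<45)&(hsv[...,2]>165)).astype(np.uint8)
cs,_=cv2.findContours(m,cv2.RETR_EXTERNAL,cv2.CHAIN_APPROX_NONE)
for c in cs:
    if 60<cv2.contourArea(c)<3000:
        (x,y),wh,a=cv2.minAreaRect(c)
        P=toplane(cv2.boxPoints(cv2.minAreaRect(c)),K,D,T,.04)
        print((round(x),round(y)),cv2.contourArea(c),P.mean(0).round(3),np.linalg.norm(np.diff(P[:3],axis=0),axis=1).round(3))
# channel floor points (z 8mm)
print('chan',toplane([(252,205),(228,231),(230,300),(205,300)],K,D,T,.008).round(3))
crop=f[120:330,190:400]; cv2.imwrite('pics/crop.png',cv2.resize(crop,(600,600),interpolation=cv2.INTER_CUBIC))
cv2.imwrite('pics/w.png',o['wrist'][0])
```

```text
(305, 303) [ 25   6 241] [[0.423 0.185 0.04 ]]
(298, 254) [ 25   6 241] [[0.439 0.043 0.04 ]]
(301, 210) [ 25   6 241] [[ 0.432 -0.138  0.016]]
(315, 168) [ 25   6 241] [[ 0.393 -0.289  0.04 ]]
(223, 264) [ 25   6 241] [[0.604 0.121 0.088]]
(270, 366) 98.5 [0.492 0.34  0.04 ] [0.045 0.024]
(289, 388) 292.0 [0.452 0.381 0.04 ] [0.152 0.021]
(178, 366) 479.5 [0.671 0.343 0.04 ] [0.07  0.055]
(225, 352) 84.0 [0.583 0.31  0.04 ] [0.032 0.044]
(362, 331) 70.0 [0.307 0.254 0.04 ] [0.034 0.057]
(135, 326) 118.0 [0.775 0.255 0.04 ] [0.042 0.073]
(334, 309) 124.5 [0.361 0.198 0.04 ] [0.034 0.069]
(165, 295) 65.5 [0.73  0.173 0.04 ] [0.022 0.056]
(38, 300) 375.0 [1.005 0.195 0.04 ] [0.072 0.071]
(192, 294) 154.0 [0.669 0.167 0.04 ] [0.038 0.078]
(447, 263) 108.5 [0.095 0.06  0.04 ] [0.026 0.047]
(221, 262) 435.0 [0.618 0.072 0.04 ] [0.062 0.074]
(297, 254) 295.5 [0.441 0.042 0.04 ] [0.052 0.052]
(156, 236) 82.0 [ 0.787 -0.007  0.04 ] [0.045 0.049]
(41, 251) 1844.5 [1.055 0.046 0.04 ] [0.201 0.18 ]
(512, 218) 2055.0 [-0.099 -0.098  0.04 ] [0.109 0.207]
(462, 196) 282.0 [ 0.005 -0.181  0.04 ] [0.123 0.033]
(550, 184) 121.5 [-0.246 -0.237  0.04 ] [0.039 0.053]
(318, 168) 383.5 [ 0.383 -0.292  0.04 ] [0.076 0.116]
(284, 186) 1312.0 [ 0.479 -0.215  0.04 ] [0.242 0.243]
(489, 163) 92.5 [-0.105 -0.328  0.04 ] [0.107 0.016]
(421, 154) 115.0 [ 0.083 -0.364  0.04 ] [0.081 0.078]
(258, 148) 80.0 [ 0.559 -0.379  0.04 ] [0.039 0.036]
(251, 158) 205.5 [ 0.577 -0.334  0.04 ] [0.086 0.145]
(213, 140) 147.5 [ 0.7   -0.422  0.04 ] [0.06 0.06]
(552, 110) 111.5 [-0.387 -0.619  0.04 ] [0.047 0.08 ]
(514, 107) 156.0 [-0.268 -0.633  0.04 ] [0.123 0.038]
(268, 87) 235.0 [ 0.549 -0.748  0.04 ] [0.186 0.099]
chan [[ 0.564 -0.163  0.008]
 [ 0.618 -0.062  0.008]
 [ 0.59   0.158  0.008]
 [ 0.646  0.159  0.008]]
```

View pics/crop.png

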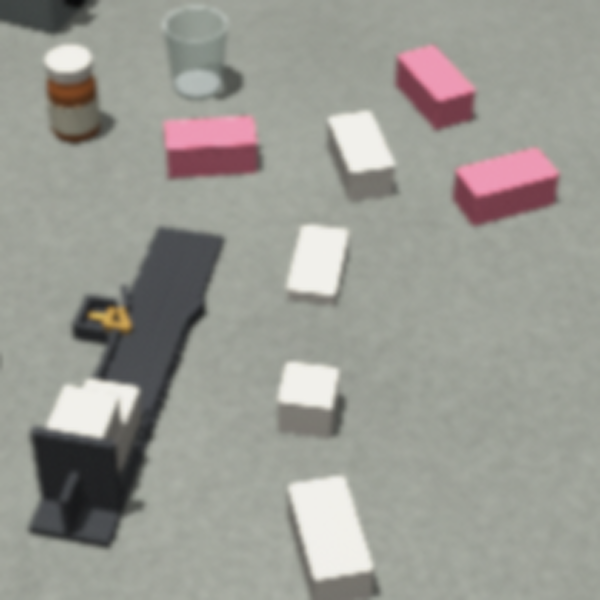

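The close crop confirms it: thick white full bricks at crop (330,535) and (360,150), half at (308,395), and the slip at (318,262) is clearly thin. I'll move over the area for a wrist look.

arm_command(
  deltas=[
    [0,-0.0314,-0.02,-0.004,0],
    [0,-0.0314,-0.02,-0.004,0],
    [0,-0.0314,-0.02,-0.004,0],
    [0,-0.0314,-0.02,-0.004,0],
    [0,-0.0314,-0.02,-0.004,0],
    [0,-0.0314,-0.02,-0.004,0],
    [0,-0.0314,-0.02,-0.004,0],
    [0,-0.0314,-0.02,-0.004,0],
    [0,-0.0314,-0.02,-0.004,0],
    [0,-0.0314,-0.02,-0.004,0],
    [0,-0.0314,-0.02,-0.004,0],
    [0,-0.0314,-0.02,-0.004,0],
    [0,-0.0314,-0.02,-0.004,0],
    [0,-0.0314,-0.02,-0.004,0],
    [0,0,0,0,0],
  ],
)

```text
clock: 1.65
ee_pos: [0.5041, 0.0281, 0.3015]
tcp_rot: [0.223, 0.975, -0.001, 0.001]
force: [1.9, 1.7, -0.1]
width: 1.003
finger_force: 0.0
```

Run:
```python
from h import *
import pickle
s=state();print(s['ee_pos'],s['tcp_rot'],s['clock'])
o=cam('wrist');pickle.dump(o,open('c1.pkl','wb'))
cv2.imwrite('pics/w1.png',o[0])
```

```text
[0.50410987 0.02808277 0.3014869 ] [ 2.23084962e-01  9.74798743e-01 -5.06014313e-04  5.04930026e-04] 1.65
```

View pics/w1.png

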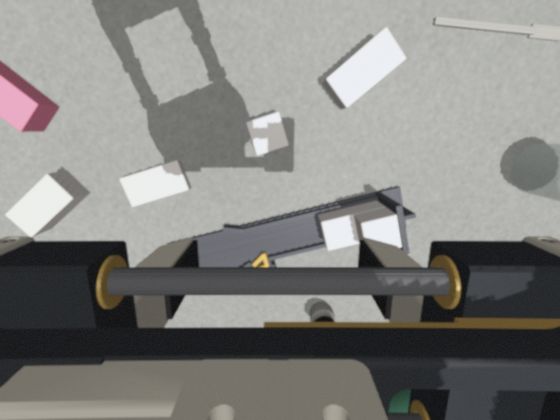

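Wrist view: brick A at (365,67), half at (268,133) (partly shadowed), slip at (155,184), brick B at (38,205). The channel runs (200,250)→(405,215), partly behind the gripper. I'll move further out to see all of the channel.

arm_command(
  deltas=[
    [0,-0.04,0,0,0],
    [0,-0.04,0,0,0],
    [0,-0.04,0,0,0],
    [0,0,0,0,0],
  ],
)

```text
clock: 2.1
ee_pos: [0.6127, -0.0211, 0.2993]
tcp_rot: [0.222, 0.975, -0.0, -0.001]
force: [-0.9, -0.6, -0.2]
width: 0.998
finger_force: 0.0
```

Run:
```python
from h import *
import pickle
s=state();print(s['ee_pos'],s['tcp_rot'],s['clock'])
o=cam('wrist');pickle.dump(o,open('c2.pkl','wb'))
cv2.imwrite('pics/w2.png',cv2.resize(o[0][60:330,130:490],(800,600),interpolation=cv2.INTER_CUBIC))
# brick tops in first wrist view
f,K,D,T=pickle.load(open('c1.pkl','rb'))
g=cv2.cvtColor(f,cv2.COLOR_BGR2GRAY); hsv=cv2.cvtColor(f,cv2.COLOR_BGR2HSV)
for n,p,q,z in(('A',(365,67),None,.04),('B',(38,205),None,.04),('half',(257,137),None,.04),('slip',(155,184),None,.016)):
    print(n,f[p[1],p[0]])
    for th in(170,185,200):
        m=((g>th)&(hsv[...,1]<40)).astype(np.uint8)
        cs,_=cv2.findContours(m,cv2.RETR_EXTERNAL,cv2.CHAIN_APPROX_NONE)
        c=[c for c in cs if cv2.pointPolygonTest(c,p,False)>=0]
        if c:
            P=toplane(c[0].reshape(-1,2),K,D,T,z)[:,:2]
            r=cv2.minAreaRect((P*1000).astype(np.float32)); print(th,np.round(r[0],1),np.round(r[1],1),round(r[2],1))
```

```text
[ 0.61274167 -0.02106724  0.2992821 ] [ 2.21531708e-01  9.75152703e-01 -1.33034572e-04 -9.43786924e-04] 2.1
A [243 239 236]
170 [463.2  48.6] [786.4 337.4] 64.5
185 [426.5 187.8] [53.1 90.9] 14.1
200 [423.2 186.6] [44.9 89.5] 13.8
B [235 239 236]
170 [463.2  48.6] [786.4 337.4] 64.5
185 [ 388.5 -285.3] [49.7 92. ] 14.2
200 [ 390.9 -284.1] [44.4 89.8] 14.7
half [194 195 196]
170 [463.2  48.6] [786.4 337.4] 64.5
185 [450.2  28. ] [19.8 23.2] 64.3
slip [237 238 236]
170 [464.5  48. ] [833.6 357.7] 64.5
185 [ 434.4 -137.8] [92.3 50.8] 80.5
200 [ 432.  -136.8] [89.6 44.6] 81.3
```

View pics/w2.png

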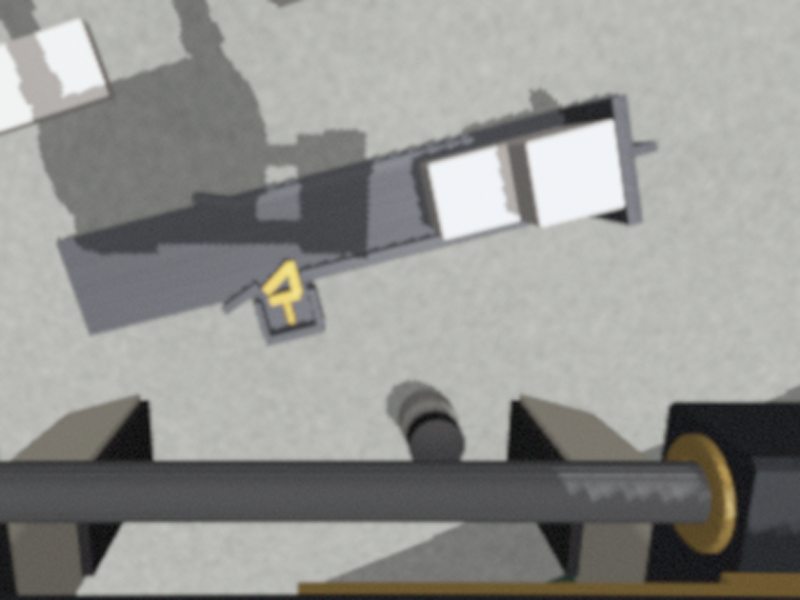

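The crop shows the channel from its open end (corners (60,240) and (92,333)) to the end plate at (630,160). The laid half is at (575,172), the laid brick's top at (470,190), the catch at (285,285) and the pot at (430,430).

Run:
```python
from h import *
import pickle
f,K,D,T=pickle.load(open('c2.pkl','rb'))
g=cv2.cvtColor(f,cv2.COLOR_BGR2GRAY)
u=lambda x,y:(130+x*.45,60+y*.45)
for n,p,z in(('lhalf',u(575,172),.088),('lbrick',u(465,195),.048)):
  for th in (200,):
    cs,_=cv2.findContours((g>th).astype(np.uint8),cv2.RETR_EXTERNAL,cv2.CHAIN_APPROX_NONE)
    c=[c for c in cs if cv2.pointPolygonTest(c,p,False)>=0]
    if c:
        P=toplane(c[0].reshape(-1,2),K,D,T,z)[:,:2]
        r=cv2.minAreaRect((P*1000).astype(np.float32)); print(n,np.round(r[0],1),np.round(r[1],1),round(r[2],1)); print(cv2.boxPoints(r).round(1).tolist())
P=toplane([u(60,240),u(92,333)],K,D,T,.008)[:,:2]*1000; print('open end',P.round(1),P.mean(0))
P=toplane([u(613,97),u(629,222)],K,D,T,.088)[:,:2]*1000; print('plate inner top',P.round(1),P.mean(0))
P=toplane([u(222,306)],K,D,T,.016)[:,:2]*1000; print('flare',P)
# half: side + scene views
o=pickle.load(open('c0.pkl','rb'))
for v,p in(('side',(298,252)),('scene',(278,198))):
    f,K,D,T=o[v]; g=cv2.cvtColor(f,cv2.COLOR_BGR2GRAY)
    for th in(190,200,215):
        cs,_=cv2.findContours((g>th).astype(np.uint8),cv2.RETR_EXTERNAL,cv2.CHAIN_APPROX_NONE)
        c=[c for c in cs if cv2.pointPolygonTest(c,p,False)>=0]
        if c:
            P=toplane(c[0].reshape(-1,2),K,D,T,.04)[:,:2]
            r=cv2.minAreaRect((P*1000).astype(np.float32)); print(v,th,np.round(r[0],1),np.round(r[1],1),round(r[2],1))
```

```text
lhalf [613.3 118.7] [43.8 45.1] 78.6
[[586.7999877929688, 101.69999694824219], [631.0999755859375, 92.80000305175781], [639.7000122070312, 135.60000610351562], [595.5, 144.60000610351562]]
lbrick [604.1  75.2] [44.7 44.3] 78.5
[[578.0, 57.70000076293945], [621.2999877929688, 48.900001525878906], [630.2000122070312, 92.69999694824219], [586.9000244140625, 101.5]]
open end [[ 522.2 -171.6]
 [ 585.  -185.2]] [ 553.59725453 -178.44895353]
plate inner top [[585.8 148.5]
 [648.1 135.7]] [616.97183449 142.07504095]
flare [[605.17537734 -95.60992205]]
side 190 [440.1  42.2] [46.8 46. ] 80.8
side 200 [440.4  42.9] [45. 44.] 81.8
side 215 [440.2  43. ] [43.5 42.6] 81.3
```

Create plan.py:
```python
import sys
from h import *
def go(x,y,z,phi):
    s=state(); M=R.from_quat(s['tcp_rot']).as_matrix(); p=s['ee_pos']
    now=np.degrees(np.arctan2(M[1,1],M[0,1])); d=M.T@(np.array([x,y,z])-p)
    t=np.radians((now-phi+90)%180-90)
    print('t',s['clock'],'pos',p.round(4),'phi',now.round(2),'tilt',M[:,2].round(3),'F',s['force'].round(1),'w',round(s['width']*92,1),'ff',s['finger_force'])
    print('translate',d.round(4),'then turn',t.round(4),'q6',s['qpos'][5].round(2))
O=np.array([.5997,.0530]);PH=78.6
def ch(x,y=0):
    a=np.radians(PH); return O+x*np.array([np.cos(a),np.sin(a)])+y*np.array([-np.sin(a),np.cos(a)])
if __name__=='__main__':
    a=sys.argv
    if a[1]=='c':
        q=ch(float(a[2]),float(a[3])); go(q[0],q[1],float(a[4]),PH-90)
    else: go(*map(float,a[1:5]))
```

```text
(no output)
```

arm_command(
  deltas=[
    [0.3,0.0096,-0.037,0.0155,0],
    [0.3,0.0096,-0.037,0.0155,0],
    [0.3,0.0096,-0.037,0.0155,0],
    [0.3,0.0096,-0.037,0.0155,0],
    [0.3,0.0096,-0.037,0.0155,0],
    [0.3,0.0096,-0.037,0.0155,0],
    [0.3,0.0096,-0.037,0.0155,0],
    [0.3,0.0096,-0.037,0.0155,0],
    [0.3,0.0096,-0.037,0.0155,0],
    [0.3,0,0,0,0.1445],
    [0.3,0,0,0,0.1445],
    [0.3,0,0,0,0.1445],
    [0.3,0,0,0,0.1445],
    [0.3,0,0,0,0.1445],
    [0.3,0,0,0,0.1445],
    [0.3,0,0,0,0],
  ],
)

```text
clock: 3.75
ee_pos: [0.3887, -0.2816, 0.1626]
tcp_rot: [0.61, 0.792, 0.0, -0.0]
force: [0.2, -0.2, 0.3]
width: 0.702
finger_force: 0.0
```

```bash
python3 plan.py .3909 -.2841 .032 14.7
```

```text
t 3.75 pos [ 0.3887 -0.2816  0.1626] phi 14.78 tilt [ 0.  0. -1.] F [ 0.2 -0.2  0.3] w 64.6 ff 0.0
translate [-0.003   0.0014  0.1306] then turn 0.0014 q6 -1.05
```

arm_command(
  deltas=[
    [0.3,-0.003,0.0014,0.04,0],
    [0.3,0,0,0.04,0],
    [0.3,0,0,0.03,0],
    [0.3,0,0,0.0205,0],
    [0.3,0,0,0,0],
    [0.6,0,0,0,0],
    [0.6,0,0,0,0],
    [0.6,0,0,0,0],
    [0.6,0,0,0,0],
    [0.6,0,0,0,0],
  ],
  newtons=25,
)

```text
clock: 4.75
ee_pos: [0.3917, -0.2864, 0.0331]
tcp_rot: [0.61, 0.792, -0.0, 0.001]
force: [0.6, 1.8, 7.8]
width: 0.489
finger_force: 24.9
```

```bash
python3 plan.py c -.19 0 .060
```

```text
t 4.75 pos [ 0.3917 -0.2864  0.0331] phi 14.8 tilt [ 0.002 -0.002 -1.   ] F [0.6 1.8 7.8] w 45.0 ff 24.939943850040436
translate [ 0.1044  0.2039 -0.0269] then turn 0.4573 q6 -1.05
```

arm_command(
  deltas=[
    [0.6,0,0,-0.02,0],
    [0.6,0,0,-0.045,0],
    [0.6,0.0174,0.034,0,0],
    [0.6,0.0174,0.034,0,0],
    [0.6,0.0174,0.034,0,0],
    [0.6,0.0174,0.034,0,0],
    [0.6,0.0174,0.034,0,0],
    [0.6,0.0174,0.034,0,0],
    [0.6,0,0,0,0.1143],
    [0.6,0,0,0,0.1143],
    [0.6,0,0,0,0.1143],
    [0.6,0,0,0,0.1143],
    [0.6,0,0,0,0],
  ],
)

```text
clock: 6.05
ee_pos: [0.5615, -0.1328, 0.0968]
tcp_rot: [0.774, 0.633, -0.0, -0.0]
force: [0.7, 0.6, -2.5]
width: 0.49
finger_force: 24.9
```

```bash
python3 plan.py c -.195 0 .042
```

```text
t 6.05 pos [ 0.5615 -0.1328  0.0968] phi -11.45 tilt [-0.  0. -1.] F [ 0.7  0.6 -2.5] w 45.1 ff 24.93575245141983
translate [-0.0053  0.0007  0.0548] then turn -0.0008 q6 -0.17
```

arm_command(
  deltas=[
    [0.6,-0.005,0.0007,0.035,0],
    [0.6,0,0,0.012,0],
    [0.6,0,0,0.005,0],
    [0.6,0,0,0.002,0],
    [0.6,0,0,0,0],
  ],
)

```text
clock: 6.55
ee_pos: [0.5618, -0.138, 0.0432]
tcp_rot: [0.774, 0.634, 0.0, 0.0]
force: [-0.4, 1.1, -3.4]
width: 0.487
finger_force: 24.9
```

```bash
python3 plan.py c -.145 0 .041;python3 - <<'E'
from h import *
o=cam('wrist');cv2.imwrite('pics/w3.png',o[0])
E
```

```text
t 6.55 pos [ 0.5618 -0.138   0.0432] phi -11.37 tilt [ 0.001 -0.    -1.   ] F [-0.4  1.1 -3.4] w 44.8 ff 24.934654533863068
translate [ 0.0497 -0.0006  0.0022] then turn 0.0005 q6 -0.18
```

View pics/w3.png

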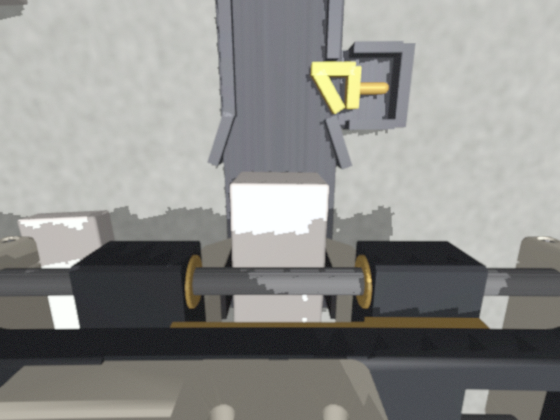

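Wrist view: the brick front (233–326, row 175) lines up with the rails (inner edges about 233 and 329) and the catch is on the right. Next I'll press lightly onto the floor and slide into the mouth.

arm_command(
  deltas=[
    [0.6,0,0,0.001,0],
    [0.6,0,0,0.001,0],
    [0.6,0.01,0,0,0],
    [0.6,0.015,0,0,0],
    [0.6,0.015,0,0,0],
    [0.6,0.015,0,0,0],
    [0.6,0.01,0,0,0],
    [0.6,0,0,0,0],
  ],
)

```text
clock: 7.4
ee_pos: [0.5745, -0.0721, 0.0413]
tcp_rot: [0.773, 0.634, 0.0, -0.0]
force: [-1.6, 1.6, 0.6]
width: 0.488
finger_force: 24.8
```

```bash
python3 plan.py c -.0474 0 .041
```

```text
t 7.4 pos [ 0.5745 -0.0721  0.0413] phi -11.31 tilt [ 0.     0.001 -1.   ] F [-1.6  1.6  0.6] w 44.9 ff 24.84535664319992
translate [0.0802 0.0001 0.0003] then turn 0.0015 q6 -0.06
```

arm_command(
  deltas=[
    [0.6,0.012,0,0,0],
    [0.6,0.012,0,0,0],
    [0.6,0.012,0,0,0],
    [0.6,0.012,0,0,0],
    [0.6,0.012,0,0,0],
    [0.6,0.008,0,0,0],
    [0.6,0.005,0,0,0],
    [0.6,0.004,0,0,0],
    [0.6,0.003,0,0,0],
    [0.6,0,0,0,0],
  ],
)

```text
clock: 8.4
ee_pos: [0.5905, 0.0044, 0.0413]
tcp_rot: [0.774, 0.633, 0.0, 0.001]
force: [-1.5, -2.6, 5.1]
width: 0.49
finger_force: 24.9
```

```bash
python3 plan.py c -.0474 0 .041
```

```text
t 8.4 pos [0.5905 0.0044 0.0413] phi -11.39 tilt [ 0.001 -0.001 -1.   ] F [-1.5 -2.6  5.1] w 45.1 ff 24.906064867973328
translate [ 0.002  -0.0006  0.0003] then turn 0.0002 q6 0.08
```

arm_command(
  deltas=[
    [0.6,0.002,0,0,0],
    [0.6,0.002,0,0,0],
    [0.6,0,0,0,0],
  ],
)

```text
clock: 8.7
ee_pos: [0.5912, 0.0079, 0.0413]
tcp_rot: [0.774, 0.633, 0.0, 0.001]
force: [-2.9, -5.0, 5.6]
width: 0.489
finger_force: 24.9
```

```bash
python3 plan.py c -.0474 0 .041;python3 - <<'E'
from h import *
o=cam('wrist');cv2.imwrite('pics/w4.png',o[0])
E
```

```text
t 8.7 pos [0.5912 0.0079 0.0413] phi -11.41 tilt [ 0.001 -0.001 -1.   ] F [-2.9 -5.   5.6] w 45.0 ff 24.91262823343277
translate [-0.0016 -0.0006  0.0003] then turn -0.0001 q6 0.08
```

arm_command(
  deltas=[
    [0.6,0.002,0,0,0],
    [0.6,0.002,0,0,0],
    [0.6,0,0,0,0],
  ],
)

```text
clock: 9.05
ee_pos: [0.5922, 0.0114, 0.0411]
tcp_rot: [0.774, 0.633, 0.0, 0.001]
force: [-0.7, -7.5, 3.7]
width: 0.49
finger_force: 25.0
```

```bash
python3 plan.py c -.0474 0 .041;python3 - <<'E'
from h import *
o=cam('side');cv2.imwrite('pics/s5.png',np.hstack([cv2.resize(o[0][190:310,185:285],(500,600),interpolation=cv2.INTER_CUBIC)]))
E
```

```text
t 9.05 pos [0.5922 0.0114 0.0411] phi -11.39 tilt [ 0.001 -0.001 -1.   ] F [-0.7 -7.5  3.7] w 45.1 ff 24.961142241954803
translate [-0.0051 -0.0008  0.0001] then turn 0.0002 q6 0.09
```

View pics/s5.png

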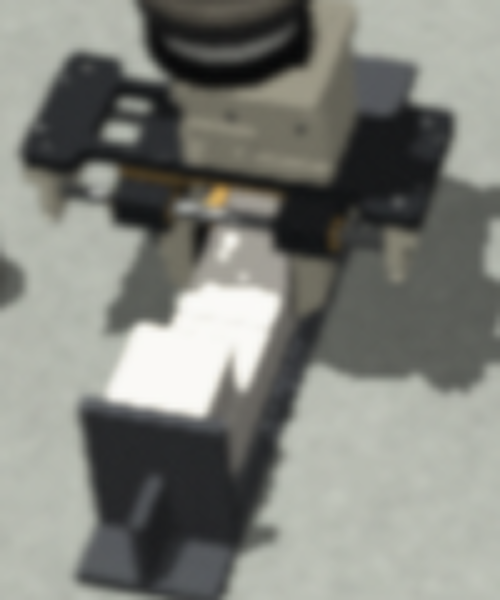

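The side view shows the joint between the lower bricks closed at about (228,290), with the catch hidden by the gripper. I'll let go, rise and back off for a look at the catch.

arm_command(
  deltas=[
    [0.35,0,0,0,0],
    [0.35,0,0,0,0],
    [0.35,0,0,-0.03,0],
    [0.35,0,0,-0.05,0],
    [0.35,-0.03,0.03,-0.05,0],
    [0.35,-0.04,0.03,-0.04,0],
    [0.35,-0.04,0,-0.03,0],
    [0.35,-0.04,0,0,0],
    [0.35,0,0,0,0],
  ],
)

```text
clock: 10.0
ee_pos: [0.6102, -0.1328, 0.2208]
tcp_rot: [0.775, 0.632, 0.0, 0.001]
force: [-0.3, 0.1, -1.0]
width: 0.65
finger_force: 0.0
```

Run:
```python
from h import *
import pickle
s=state();print(s['ee_pos'],s['clock'])
o=cam('wrist');pickle.dump(o,open('c6.pkl','wb'))
cv2.imwrite('pics/w6.png',cv2.resize(o[0][0:270,100:460],(800,600),interpolation=cv2.INTER_CUBIC))
```

```text
[ 0.6101675  -0.13282633  0.22081414] 10.0
```

View pics/w6.png

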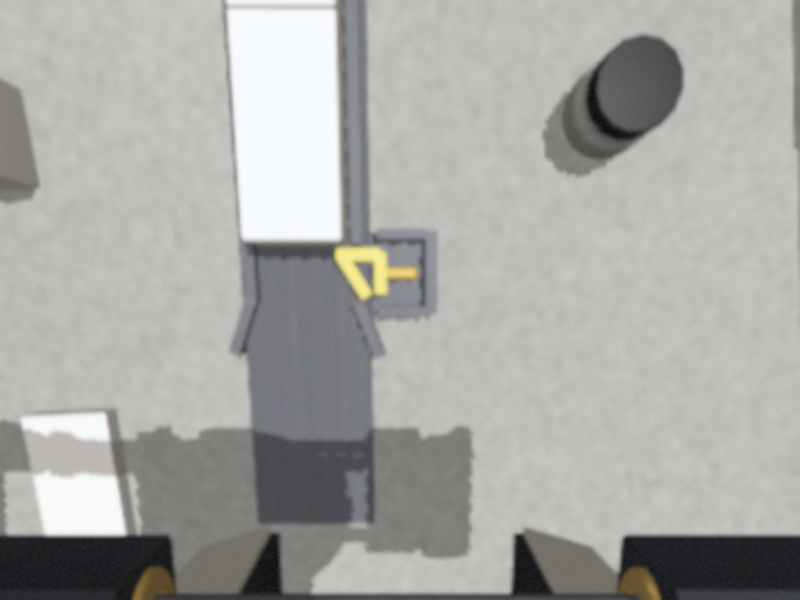

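The catch nose (345,255) sits sprung out behind the brick's back edge (row 242), and the joint at row 8 is closed. So the lower course is done. Next I'll refine the wall frame from this picture.

```bash
python3 - <<'E'
from h import *
import pickle
f,K,D,T=pickle.load(open('c6.pkl','rb'))
u=lambda x,y:(100+x*.45,y*.45)
P=toplane([u(227,7),u(336,7),u(341,241),u(243,243)],K,D,T,.048)[:,:2]*1000
print(P.round(1).tolist(),P.mean(0).round(1)); d=P[:2].mean(0)-P[2:].mean(0); print(np.linalg.norm(d),np.degrees(np.arctan2(d[1],d[0])))
Q=toplane([u(259,522),u(374,522)],K,D,T,.008)[:,:2]*1000; print('open',Q.round(1).tolist(),Q.mean(0))
d=np.array([np.cos(np.radians(78.6)),np.sin(np.radians(78.6))])
print('O from brick',P.mean(0)+45*d,'from open',Q.mean(0)+240*d)
c=toplane([u(334,252)],K,D,T,.0165)[:,:2]*1000; print('catch back corner -> O',c, (c[0]+92*d))
E
python3 plan.py .4232 .1866 .16 13.8
```

```text
[[579.1, 56.5], [622.6, 47.7], [604.4, -40.4], [561.3, -32.4]] [591.9   7.9]
90.34313568951055 78.50384259210854
open [[522.9, -174.5], [586.5, -187.7]] [ 554.71241847 -181.07813705]
O from brick [600.76986586  51.9752494 ] from open [602.15018017  54.18694486]
catch back corner -> O [[597.86375673 -42.24851327]] [616.04823205  47.93643479]
t 10.05 pos [ 0.6102 -0.1304  0.22  ] phi -11.61 tilt [ 0.  0. -1.] F [0.1 0.9 0.5] w 59.8 ff 0.0
translate [ 0.2728 -0.2469  0.0601] then turn -0.4434 q6 -0.13
```

arm_command(
  deltas=[
    [0.3,0.0303,-0.0274,0.0067,0],
    [0.3,0.0303,-0.0274,0.0067,0],
    [0.3,0.0303,-0.0274,0.0067,0],
    [0.3,0.0303,-0.0274,0.0067,0],
    [0.3,0.0303,-0.0274,0.0067,0],
    [0.3,0.0303,-0.0274,0.0067,0],
    [0.3,0.0303,-0.0274,0.0067,0],
    [0.3,0.0303,-0.0274,0.0067,0],
    [0.3,0.0303,-0.0274,0.0067,0],
    [0.3,0,0,0,-0.111],
    [0.3,0,0,0,-0.111],
    [0.3,0,0,0,-0.111],
    [0.3,0,0,0,-0.111],
    [0.3,0,0,0,0],
  ],
)

```text
clock: 11.45
ee_pos: [0.4218, 0.1886, 0.1593]
tcp_rot: [0.614, 0.789, -0.0, -0.001]
force: [-0.7, -0.1, -1.1]
width: 0.698
finger_force: 0.0
```

```bash
sed -i 's/O=np.array(.*/O=np.array([.6004,.0525]);PH=78.55/' plan.py; python3 plan.py .4232 .1866 .032 13.8
```

```text
t 11.45 pos [0.4218 0.1886 0.1593] phi 14.17 tilt [-0.001  0.    -1.   ] F [-0.7 -0.1 -1.1] w 64.2 ff 0.0
translate [-0.0024  0.001   0.1273] then turn 0.0065 q6 0.01
```

arm_command(
  deltas=[
    [0.3,-0.0024,0.001,0.04,0.0065],
    [0.3,0,0,0.04,0],
    [0.3,0,0,0.03,0],
    [0.3,0,0,0.017,0],
    [0.3,0,0,0,0],
    [0.6,0,0,0,0],
    [0.6,0,0,0,0],
    [0.6,0,0,0,0],
    [0.6,0,0,0,0],
  ],
)

```text
clock: 12.35
ee_pos: [0.4249, 0.1857, 0.0338]
tcp_rot: [0.618, 0.786, 0.001, 0.001]
force: [-1.5, 0.5, 5.9]
width: 0.49
finger_force: 25.0
```

```bash
python3 plan.py c -.006 0 .12
```

```text
t 12.35 pos [0.4249 0.1857 0.0338] phi 13.63 tilt [ 0.002  0.001 -1.   ] F [-1.5  0.5  5.9] w 45.1 ff 25.00367134809494
translate [-0.1762  0.1368 -0.0859] then turn 0.4377 q6 0.01
```

arm_command(
  deltas=[
    [0.6,0,0,-0.02,0],
    [0.6,0,0,-0.05,0],
    [0.6,0,0,-0.05,0],
    [0.6,-0.0294,0.0228,0,0],
    [0.6,-0.0294,0.0228,0,0],
    [0.6,-0.0294,0.0228,0,0],
    [0.6,-0.0294,0.0228,0,0],
    [0.6,-0.0294,0.0228,0,0],
    [0.6,-0.0294,0.0228,0,0],
    [0.6,0,0,0,0.1094],
    [0.6,0,0,0,0.1094],
    [0.6,0,0,0,0.1094],
    [0.6,0,0,0,0.1094],
    [0.6,0,0,0,0],
  ],
)

```text
clock: 13.75
ee_pos: [0.5987, 0.0462, 0.1527]
tcp_rot: [0.774, 0.633, -0.0, -0.0]
force: [0.7, -0.2, -1.4]
width: 0.492
finger_force: 25.0
```

```bash
python3 plan.py c -.006 0 .085;python3 - <<'E'
from h import *
import pickle
o=cam('wrist');pickle.dump(o,open('c7.pkl','wb'));cv2.imwrite('pics/w7.png',o[0])
E
```

```text
t 13.75 pos [0.5987 0.0462 0.1527] phi -11.5 tilt [-0.  0. -1.] F [ 0.7 -0.2 -1.4] w 45.3 ff 24.999303817749023
translate [0.0005 0.0005 0.0677] then turn -0.0008 q6 0.15
```

View pics/w7.png

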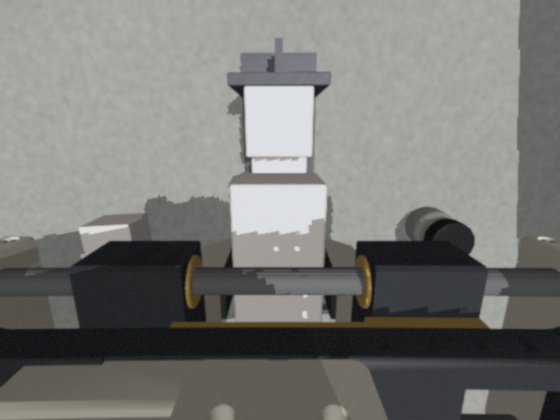

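The held brick (232–326) is centred on the laid half (246–314), and the half's near edge is at row 157. I'll check the gap by rays before lowering.

Run:
```python
from h import *
import pickle
from plan import O,PH
f,K,D,T=pickle.load(open('c7.pkl','rb'))
g=cv2.cvtColor(f,cv2.COLOR_BGR2GRAY).astype(float)
print(g[150:192,270:290].mean(1).round())
a=np.radians(PH);d=np.array([np.cos(a),np.sin(a)])
for n,v,z in(('half edge',157.5,.088),('brick top front',184,.1592),('brick bottom front',175,.1192)):
    print(n,((toplane([(279,v)],K,D,T,z)[0,:2]-O)@d*1000).round(1))
for z,l,r,v in((.088,246,314,130),(.1592,232,326,188)):
    P=toplane([(l,v),(r,v)],K,D,T,z)[:,:2]; print('lat',((P-O)@np.array([-d[1],d[0]])*1000).round(1))
```

```text
[223. 223. 223. 223. 222. 214. 190. 162. 163. 182. 204. 219. 223. 223.
 224. 223. 223. 224. 223. 223. 223. 220. 202. 149. 114. 112. 113. 112.
 113. 113. 114. 114. 116. 131. 170. 205. 218. 222. 223. 223. 223. 223.]
half edge 44.8
brick top front 39.4
brick bottom front 37.5
lat [ 21.7 -23.2]
lat [ 21.3 -21.2]
```

arm_command(
  deltas=[
    [0.6,0,0,0.03,0],
    [0.6,0,0,0.025,0],
    [0.6,0,0,0.008,0],
    [0.6,0,0,0.004,0],
    [0.6,0,0,0.002,0],
    [0.6,0,0,0.001,0],
    [0.6,0,0,0,0],
  ],
)

```text
clock: 14.5
ee_pos: [0.5995, 0.0462, 0.0837]
tcp_rot: [0.774, 0.633, 0.001, 0.001]
force: [-0.5, 0.3, -2.3]
width: 0.491
finger_force: 25.0
```

```bash
python3 plan.py c 0 0 .082
```

```text
t 14.5 pos [0.5995 0.0462 0.0837] phi -11.4 tilt [ 0.002  0.    -1.   ] F [-0.5  0.3 -2.3] w 45.2 ff 24.998042285442352
translate [ 0.0063 -0.0003  0.0017] then turn 0.0008 q6 0.15
```

arm_command(
  deltas=[
    [0.6,0,0,0.001,0],
    [0.6,0.003,0,0,0],
    [0.6,0.002,0,0,0],
    [0.6,0.0015,0,0,0],
    [0.6,0,0,0,0],
  ],
)

```text
clock: 15.0
ee_pos: [0.6003, 0.0521, 0.082]
tcp_rot: [0.774, 0.633, -0.0, 0.0]
force: [-0.2, -3.7, -1.0]
width: 0.487
finger_force: 25.0
```

arm_command(
  deltas=[
    [0.6,0.001,0,0,0],
    [0.6,0,0,0.001,0],
    [0.6,0,0,0,0],
  ],
)

```text
clock: 15.3
ee_pos: [0.6003, 0.0521, 0.0819]
tcp_rot: [0.774, 0.633, -0.001, 0.001]
force: [-4.1, -8.5, 5.8]
width: 0.49
finger_force: 25.0
```

```bash
python3 plan.py c 0 0 .082
```

```text
t 15.3 pos [0.6003 0.0521 0.0819] phi -11.4 tilt [ 0.    -0.002 -1.   ] F [-4.1 -8.5  5.8] w 45.1 ff 25.00586450099945
translate [ 0.0004  0.     -0.0001] then turn 0.0008 q6 0.16
```

arm_command(
  deltas=[
    [0.35,0,0,0,0],
    [0.35,0,0,0,0],
    [0.35,0,0,-0.02,0],
    [0.35,0,0,-0.04,0],
    [0.3,0,0,-0.04,0],
    [0.3,-0.0285,-0.0375,-0.01,0],
    [0.3,-0.0285,-0.0375,-0.01,0],
    [0.3,-0.0285,-0.0375,0,0],
    [0.3,-0.0285,-0.0375,0,0],
    [0.3,0,0,0,-0.047],
    [0.3,0,0,0,0],
  ],
)

```text
clock: 16.4
ee_pos: [0.4305, -0.0286, 0.2014]
tcp_rot: [0.759, 0.651, 0.001, 0.0]
force: [-0.0, 0.1, 0.1]
width: 0.701
finger_force: 0.0
```

```bash
python3 - <<'E'
from h import *
import pickle
o=cam('wrist');pickle.dump(o,open('c8.pkl','wb'));cv2.imwrite('pics/w8.png',o[0])
f,K,D,T=o; g=cv2.cvtColor(f,cv2.COLOR_BGR2GRAY)
for n,e,z in(('half',(.440,.043),.04),('topbrick',(.600,.052),.088)):
    p=tuple(map(float,proj([[*e,z]],K,D,T)[0])); print(n,p)
    for th in(190,200,210):
        cs,_=cv2.findContours((g>th).astype(np.uint8),cv2.RETR_EXTERNAL,cv2.CHAIN_APPROX_NONE)
        c=[c for c in cs if cv2.pointPolygonTest(c,p,False)>=0]
        if c:
            P=toplane(c[0].reshape(-1,2),K,D,T,z)[:,:2]
            r=cv2.minAreaRect((P*1000).astype(np.float32)); print(th,np.round(r[0],1),np.round(r[1],1),round(r[2],1))
E
python3 plan.py .440 .043 .032 -8.7
```

```text
half (276.5139981635155, 126.74934438365351)
190 [440.9  43.1] [42.9 43.7] 81.2
200 [440.7  42.7] [42. 43.] 81.3
210 [440.8  42.9] [42.1 42.1] 82.1
topbrick (477.51031583116855, 80.93775982129102)
190 [599.8  52.7] [88.4 43.7] 78.7
200 [599.8  52.8] [87.6 43. ] 78.7
210 [599.8  52.8] [87. 42.] 78.7
t 16.45 pos [ 0.4313 -0.0284  0.2013] phi -8.81 tilt [ 0.002  0.    -1.   ] F [-0.3 -0.3 -0.4] w 64.3 ff 0.0
translate [ 0.0718 -0.0027  0.1693] then turn -0.0018 q6 -0.09
```

View pics/w8.png

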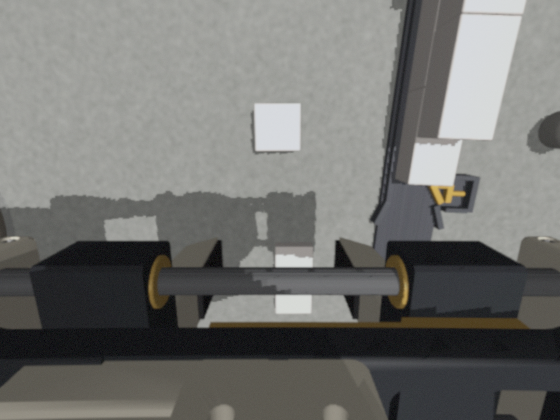

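Wrist view: the half is at (277,127). The top brick lies on the wall, butted and aligned (centre (599.8, 52.8) mm, 78.7°), and the catch is shut at (445,192). Now the half.

arm_command(
  deltas=[
    [0.3,0.036,-0.001,0.02,0],
    [0.3,0.036,-0.001,0.04,0],
    [0.3,0,0,0.04,0],
    [0.3,0,0,0.04,0],
    [0.3,0,0,0.02,0],
    [0.3,0,0,0.009,0],
    [0.3,0,0,0,0],
    [0.6,0,0,0,0],
    [0.6,0,0,0,0],
    [0.6,0,0,0,0],
    [0.6,0,0,0,0],
  ],
)

```text
clock: 17.55
ee_pos: [0.4402, 0.0404, 0.0356]
tcp_rot: [0.759, 0.651, 0.001, 0.001]
force: [-0.6, 0.3, 6.1]
width: 0.488
finger_force: 25.0
```

```bash
python3 plan.py c -.075 0 .12
```

```text
t 17.55 pos [0.4402 0.0404 0.0356] phi -8.74 tilt [ 0.002 -0.    -1.   ] F [-0.6  0.3  6.1] w 44.9 ff 24.97401863336563
translate [-0.0386  0.1531 -0.084 ] then turn 0.0473 q6 0.07
```

arm_command(
  deltas=[
    [0.6,0,0,-0.02,0],
    [0.6,0,0,-0.045,0],
    [0.6,0,0,-0.045,0],
    [0.6,-0.0102,0.0383,0,0],
    [0.6,-0.0102,0.0383,0,0],
    [0.6,-0.0102,0.0383,0,0],
    [0.6,-0.0102,0.0383,0,0],
    [0.6,0,0,0,0.0473],
    [0.6,0,0,0,0],
  ],
)

```text
clock: 18.45
ee_pos: [0.5847, -0.0236, 0.1439]
tcp_rot: [0.774, 0.633, -0.0, -0.001]
force: [0.4, -0.2, -1.6]
width: 0.49
finger_force: 25.0
```

```bash
python3 plan.py c -.077 0 .0856
python3 - <<'E'
from h import *
from plan import O,PH
f,K,D,T=cam('wrist')
g=cv2.cvtColor(f,cv2.COLOR_BGR2GRAY).astype(float)
print(T[2,3],g[110:215,270:290].mean(1).round().astype(int).tolist())
a=np.radians(PH);d=np.array([np.cos(a),np.sin(a)])
for v in range(110,215,10): print(v,[((toplane([(279,v)],K,D,T,z)[0,:2]-O)@d*1000).round(1) for z in(.088,.1496)],end=' ')
E
```

```text
t 18.45 pos [ 0.5847 -0.0236  0.1439] phi -11.52 tilt [-0.001  0.    -1.   ] F [ 0.4 -0.2 -1.6] w 45.1 ff 24.96868997812271
translate [0.0007 0.0004 0.0583] then turn -0.0012 q6 0.03
0.28224806989862306 [217, 217, 217, 217, 217, 217, 217, 217, 217, 217, 217, 217, 217, 217, 217, 217, 217, 217, 217, 217, 217, 217, 217, 217, 217, 217, 217, 217, 217, 217, 217, 217, 217, 217, 217, 217, 217, 217, 217, 217, 217, 217, 217, 217, 217, 217, 217, 217, 217, 217, 217, 217, 217, 217, 217, 217, 217, 217, 217, 217, 217, 217, 217, 217, 217, 217, 217, 217, 217, 217, 217, 217, 217, 216, 213, 204, 201, 212, 217, 217, 217, 217, 217, 217, 217, 217, 217, 216, 210, 193, 170, 155, 152, 152, 151, 150, 144, 128, 111, 107, 107, 107, 108, 108, 107]
110 [np.float64(3.6), np.float64(-0.1)] 120 [np.float64(-2.3), np.float64(-4.1)] 130 [np.float64(-8.4), np.float64(-8.2)] 140 [np.float64(-14.5), np.float64(-12.4)] 150 [np.float64(-20.8), np.float64(-16.7)] 160 [np.float64(-27.1), np.float64(-21.1)] 170 [np.float64(-33.6), np.float64(-25.5)] 180 [np.float64(-40.2), np.float64(-30.0)] 190 [np.float64(-47.0), np.float64(-34.6)] 200 [np.float64(-53.8), np.float64(-39.3)] 210 [np.float64(-60.8), np.float64(-44.0)]
```

arm_command(
  deltas=[
    [0.6,0.0007,0.0004,0.03,0],
    [0.6,0,0,0.018,0],
    [0.6,0,0,0.007,0],
    [0.6,0,0,0.0035,0],
    [0.6,0,0,0.001,0],
    [0.6,0,0,0,0],
  ],
)

```text
clock: 19.1
ee_pos: [0.5856, -0.0224, 0.086]
tcp_rot: [0.774, 0.633, 0.001, 0.001]
force: [0.6, 0.3, -1.3]
width: 0.489
finger_force: 25.0
```

```bash
python3 plan.py c -.070 0 .0836
```

```text
t 19.1 pos [ 0.5856 -0.0224  0.086 ] phi -11.42 tilt [ 0.001 -0.    -1.   ] F [ 0.6  0.3 -1.3] w 45.0 ff 24.968192875385284
translate [ 0.0064 -0.0004  0.0024] then turn 0.0006 q6 0.03
```

arm_command(
  deltas=[
    [0.6,0.002,0,0.001,0],
    [0.6,0.002,0,0.0005,0],
    [0.6,0.0015,0,0,0],
    [0.6,0.001,0,0,0],
    [0.6,0,0,0,0],
  ],
)

```text
clock: 19.6
ee_pos: [0.5866, -0.0159, 0.0837]
tcp_rot: [0.774, 0.633, 0.0, 0.0]
force: [0.1, 0.5, -1.6]
width: 0.488
finger_force: 25.0
```

No contact yet; I'll go on in small steps.

arm_command(
  deltas=[
    [0.6,0.001,0,0,0],
    [0.6,0.001,0,0,0],
    [0.6,0,0,0,0],
  ],
)

```text
clock: 19.9
ee_pos: [0.5868, -0.0155, 0.0838]
tcp_rot: [0.774, 0.633, -0.001, 0.001]
force: [-1.8, -5.9, -0.6]
width: 0.487
finger_force: 25.0
```

Contact at about 6 N. I'll set it down, release and rise.

arm_command(
  deltas=[
    [0.6,0,0,0.001,0],
    [0.6,0,0,0.001,0],
    [0.6,0,0,0,0],
  ],
)

```text
clock: 20.2
ee_pos: [0.5868, -0.0155, 0.0837]
tcp_rot: [0.774, 0.633, -0.0, 0.001]
force: [-6.4, -5.4, 13.9]
width: 0.489
finger_force: 25.0
```

arm_command(
  deltas=[
    [0.35,0,0,0,0],
    [0.35,0,0,0,0],
    [0.35,0,0,-0.02,0],
    [0.35,0,0,-0.04,0],
    [0.3,0,0,-0.05,0],
    [0.3,-0.03,0,-0.03,0],
    [0.3,-0.04,0,0,0],
    [0.3,-0.04,0,0,0],
    [0.3,0,0,0,0],
  ],
)

```text
clock: 21.1
ee_pos: [0.5644, -0.1259, 0.2216]
tcp_rot: [0.775, 0.632, -0.0, 0.001]
force: [0.4, 0.0, 0.3]
width: 0.702
finger_force: 0.0
```

Run:
```python
from h import *
from plan import O,PH
s=state();print(s['ee_pos'],s['clock'],s['force'])
a=np.radians(PH);Rm=np.array([[np.cos(a),np.sin(a)],[-np.sin(a),np.cos(a)]])
f,K,D,T=cam('wrist'); g=cv2.cvtColor(f,cv2.COLOR_BGR2GRAY)
for th in(190,205,215):
  cs,_=cv2.findContours((g>th).astype(np.uint8),cv2.RETR_EXTERNAL,cv2.CHAIN_APPROX_NONE)
  for c in cs:
    if cv2.contourArea(c)<300: continue
    P=(toplane(c.reshape(-1,2),K,D,T,.088)[:,:2]-O)@Rm.T*1000
    if abs(P.mean(0)[1])<30: r=cv2.minAreaRect(P.astype(np.float32));print(th,'chan frame',np.round(r[0],1),np.round(r[1],1),round(r[2],1))
p=O+Rm.T@np.array([-.08,0]); uv=proj([[*p,.088]],K,D,T)[0]; print(uv)
i=int(uv[0]); print(g[:int(uv[1])+60,i-6:i+7].mean(1).round().astype(int).tolist())
# catch: brass pixels at z 16.5mm
h=cv2.cvtColor(f,cv2.COLOR_BGR2HSV); m=((h[...,0]>15)&(h[...,0]<35)&(h[...,1]>120)&(h[...,2]>120))
v,u=np.nonzero(m); P=(toplane(np.c_[u,v],K,D,T,.0165)[:,:2]-O)@Rm.T*1000
k=(abs(P[:,0]+105)<25)&(abs(P[:,1]+25)<25);print('brass x',P[k,0].min(),P[k,0].max(),'y',P[k,1].min(),P[k,1].max(),k.sum())
```

```text
[ 0.56440238 -0.12593471  0.22163256] 21.1 [0.43998731 0.03985157 0.3023202 ]
190 chan frame [-297.1  -13.2] [63.2 19. ] 89.9
190 chan frame [-234.8    9.7] [50.8 17.2] 89.8
190 chan frame [-51.7   0. ] [44.7 74.8] 90.0
205 chan frame [-51.6   0.1] [74.8 44.3] 0.1
215 chan frame [-51.3   0. ] [43.8 74. ] 89.9
[277.57243978  89.73429486]
[247, 247, 247, 247, 247, 247, 247, 247, 247, 247, 247, 248, 247, 248, 248, 247, 247, 248, 248, 248, 247, 247, 248, 247, 248, 247, 247, 247, 247, 248, 248, 248, 247, 247, 248, 248, 248, 248, 248, 247, 246, 240, 224, 212, 227, 243, 247, 248, 248, 248, 247, 247, 248, 248, 248, 248, 248, 248, 247, 248, 247, 248, 247, 248, 248, 248, 248, 248, 248, 248, 248, 247, 248, 247, 248, 248, 248, 248, 248, 248, 247, 248, 247, 248, 248, 248, 248, 247, 248, 247, 248, 248, 248, 248, 248, 248, 248, 248, 247, 244, 231, 200, 150, 114, 112, 115, 110, 100, 90, 80, 75, 75, 74, 75, 75, 74, 74, 78, 89, 105, 116, 121, 121, 121, 121, 120, 120, 121, 120, 120, 120, 120, 120, 120, 121, 120, 121, 120, 120, 120, 120, 120, 120, 120, 120, 120, 120, 120, 120]
brass x -105.03507157825074 -103.945095102214 y -49.003080162804345 -42.35574958469409 13
```

Wall checked: the upper course is centred (0 mm sideways, 0.1° off square), its back edge is at −89 mm, and the joint is a hairline. Handing in.

```bash
python3 -c "
from cell import finish_job; print(finish_job())"
```

```text
the job is handed in; nothing more can be done
None
```

The wall is finished and handed in at about 21 s of the 67 s allowed, though no verdict came back: brick B is in the channel with the catch shut behind it (last seen shut before the half was laid), and brick A and the half brick are on top, butted and flush.

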